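Load-test a battery pack

TASK

Load-test the battery pack: stand it upright into the slot of the tester, contact edge down and fully home, and let go of it. Only then press the tester's spring-return load lever down past its first two clicks to the third, the one where the lever is level, and no further. The program finishes while still holding the lever down there, since it springs up when let go; leave everything else on the bench alone.

Things in the scene. Friction and masses are not known exactly. Their poses are not given: they have to be found in the camera images.
- pack: Flat grey battery pack, a slab 80 (its x) x 26 (its y, thickness) x 100 (its z, tall) mm, 0.35 kg or somewhat more or less. It stands free on its narrow contact edge on the bench, left or right of the tester; origin at the centre of its underside. Easily taken from above across the 26 mm thickness. It may go into the slot either way round (half a turn about z is the same).
- tester: Battery tester, a low grey steel box fixed to the bench, 140 (x) x 240 (y) x 62 mm high; origin at the centre of its underside, -x is its front (roughly toward the robot), z up. The slot is in its left half (+y), the load lever on its right half (-y).
- slot_mouth (a point): Centre of the slot's mouth, at the tester's top face (62 mm up). The slot is upright, 84 mm long along the tester's x and 28.6 mm wide along its y. Round it stands a flared steel collar, 7 mm high above the top face, that widens upward at 45 degrees by 7 mm on each side and leads the pack in; axes as the tester's.
- slot_floor (a point): Centre of the slot's floor, 47 mm below its mouth (15 mm above the bench). When the pack is fully home its underside lies on this floor and its top stands 53 mm above the tester's top face.
- lever_hinge (a point): Hinge axis of the load lever, between two cheeks on the tester, 85 mm above the bench; the axis runs along the tester's y. Axes as the tester's. A curved aluminium quadrant 78 mm from this axis, on the lever's +y side (centre 16.5 mm to that side), carries three dark studs: the lever lines up with one of them at each click.
- lever_grip (a point): Centre of the lever's black grip, 150 mm from the hinge axis: 64 mm long along the lever, 24 mm wide (along the tester's y), 16 mm thick. The lever points from its hinge to the tester's front (-x); at rest it stands 0.6 rad above level (grip 170 mm above the bench, the tip of the lever up to 195 mm), at the third click it is level (grip 85 mm above the bench and 40 mm in front of the tester's front face).
- load_lever (a joint): Angle of the load lever in rad: 0 at rest (up), growing as its grip is pressed down; clicks at 0.20, 0.40 and 0.60 (the third, level), end stop at 0.72. A spring drives it back to 0 from everywhere, clicks included; pressing at the grip takes 3 to 12 N, rising and falling at each click, about 9 N at the third.
- screw_box: Bystander, to be left alone: small cardboard box of screws, 55x85x45 mm; origin at the centre of its underside.
- sanding_block: Bystander, to be left alone: wooden sanding block, 45x110x35 mm; origin at the centre of its underside.
- tape_measure: Bystander, to be left alone: tape measure, 65x81x33 mm; origin at the centre of its underside.
- screwdriver: Bystander, to be left alone: screwdriver, 30x221x29 mm; origin at the centre of its underside.
Things that resemble listed ones, but are neither listed nor needed, are in the scene too. There is more than one size of the pack; the job needs the largest.

How it is judged:
By the outcome, as a careful person would: the job done as asked, in the order asked, and still so for the second after the job is handed in, while the arm keeps its last pose, push and grip.
It also fails if it takes over 67 s, if anything falls off the work surface, if the arm or the gripper's body presses on something with over 40 N, if the wrist force passes 120 N, or if a joint passes its speed limit or range.

ROBOT

A 6-joint arm with a two-finger parallel gripper is mounted at the origin on a cart in front of the work surface, level with it; the furniture and walls round the work are solid. World frame = base frame: x ahead of the robot, y to its left, z up, the work surface at z = 0. Lengths are in mm, angles in rad, forces in N, time in s.
With the tool pointing down it reaches from about 325 to 750 mm from the base axis. Payload 7.6 kg.
Tool frame: the origin (TCP) lies on the centre line of the jaws, within the pads' length; the fingertips stand arm.nose_length ahead of it and the grasp point (between the pads) lies 11 mm behind it (arm.nose_length is the distance from the TCP to the fingertips, in mm); z points along the fingers, y is the line along which they close (so a half turn about z gives the same grasp; the last joint's range is limited). The gripper opens to 85 mm and grips with 20 to 120 N. Pads are 22 mm wide; open, the fingers measure 114 mm over their backs; the gripper's body (76 mm by 85 mm) begins 54 mm behind the grasp point. The pads swing forward as they close: fully open they stand 13 mm farther back than shut.
Start: joints at [1.247, 0.052, 1.401, -0, 1.689, -0.07], TCP at [131.801, 508.206, 239.323] pointing down, gripper open.
Joint ranges: [-2.9, 2.9], [-0.91, 2.17], [0.12, 2.37], [-1.06, 4.2], [0.26, 2.73], [-2.93, 2.93]. Speed limits (rad/s): [2.57, 2.57, 3.01, 3.14, 3.14, 3.14].

INTERFACE

Orientations are given as [roll, pitch, yaw] about the fixed x, y, z axes, in that order (R = Rz(yaw) Ry(pitch) Rx(roll)).
In Python, from station import arm gives the robot as it stands. Calls block until the motion is done:
- arm.goto(position, orientation): joint-space move of the TCP to a pose.
- arm.move_straight(position, frame=None, vel=150, f_stop=None): straight line of the TCP; frame=None keeps the orientation; vel is the mean speed in mm/s. With f_stop (N) it stops when the force on the tool has changed by that much, and returns True; else False.
- arm.move_joints(angles): joint-space move.
- arm.gripper_open() and arm.gripper_close(): open the fingers fully, or close them until they stop; the grip force is fixed at half the most.
- arm.pause(seconds).
- arm.solve_ik(position, orientation): joint angles nearest the present ones, or None.
- arm.get_obs(): the state.
- arm.get_image(name): name is "scene" or "top"; returns a dict with "pixels" (420x560x3 uint8, red, green, blue), "depth" (420x560 float32, mm along the optical axis (not along the pixel's ray), 0 where there is no reading), "mtx" (3x3 intrinsics, pixels), "R" (3x3) and "t" (3): a world point X has camera coordinates R X + t. Camera axes: x right, y down, z forward; pixel columns grow to the right and rows downward; lengths in mm; the calibration is good to about 2 mm. A picture is of the moment at which its call begins.
A pose or a line that the arm cannot do raises arm.Unreachable and nothing moves.
- arm.finish_job(): hands the job in; it is judged then, once.
The state is a dict: "clock": time; "joint_positions": joint angles; "qvel": joint speeds; "tau": joint torques, N m; "eef_pos": TCP position; "orientation": TCP orientation; "wrist_force": force on the tool from outside, world axes, zero at the start; "wrist_torque": the same for the moment, N m; "finger_gap": finger opening in mm; "grasp_force": force on a finger pad.
Only numpy, scipy, OpenCV 4.12 (cv2) and the standard library are available. Lean on these libraries where they do the work, as an engineer would, in place of code of your own. Each camera call takes 0.05 s, during which the arm holds its last target. There are 200 camera calls.

## Working session

There is one attempt and no reset: what is moved stays moved. The work goes in short steps, each a Python script; the robot and the scene stay as the last script left them, time stands still between calls to the robot, and variables do not carry over. Pictures are saved under pics/ and viewed, at most 10 in all, crops included, and the job is handed in when it is done.

```bash
mkdir -p pics; ls
python3 - <<'E'
from station import arm
import cv2,numpy as np
print(arm.nose_length, arm.get_obs())
for n in("scene","top"):
    d=arm.get_image(n); np.savez(f"{n}.npz",**d); cv2.imwrite(f"pics/{n}0.png",d["pixels"][:,:,::-1]); print(d["mtx"],d["R"],d["t"])
E
```

```text
pics
8.0 {'clock': 0.0, 'joint_positions': array([ 1.24670118e+00,  5.28352603e-02,  1.40174560e+00, -2.47898072e-05,
        1.68857429e+00, -7.03244582e-02]), 'qvel': array([ 0.00121531,  0.00015228,  0.00128879,  0.00140238,  0.00029657,
       -0.00050906]), 'tau': array([ 4.16777884e-04, -3.81661642e+01, -3.60194743e+01, -3.95500354e-05,
        6.09661787e-03,  2.85485879e-05]), 'eef_pos': array([131.70902262, 507.91287624, 238.46265913]), 'orientation': array([-3.14003229e+00, -8.52289951e-05,  2.88781900e+00]), 'wrist_force': array([-0.96772391, -0.09624614, -0.91040346]), 'wrist_torque': array([ 0.02686045,  0.01507561, -0.02198257]), 'grasp_force': 0.0, 'finger_gap': 85.55396875145067}
[[381.63537397   0.         277.01229522]
 [  0.         381.63537397 213.59775817]
 [  0.           0.           1.        ]] [[ 0.99363399 -0.11208892 -0.01129447]
 [-0.09351523 -0.76474627 -0.63750926]
 [ 0.06282032  0.63450707 -0.77035991]] [-563.59843426  150.41825934  966.49717859]
[[391.22192126   0.         274.89337388]
 [  0.         391.22192126 208.91935056]
 [  0.           0.           1.        ]] [[-0.04426724 -0.99901828  0.00169825]
 [-0.9716824   0.04266089 -0.23240777]
 [ 0.23210716 -0.01193821 -0.97261696]] [  29.85282625  575.54381049 1130.45693184]
```

View pics/scene0.png

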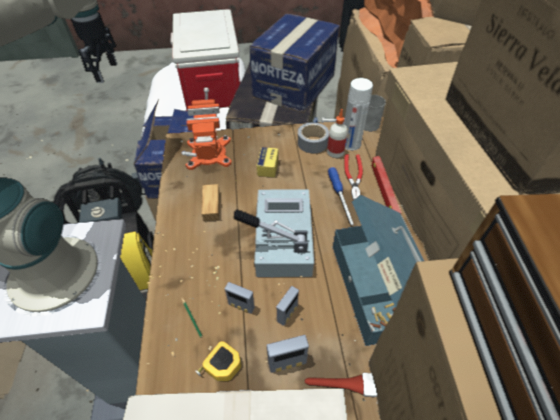

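View pics/top0.png

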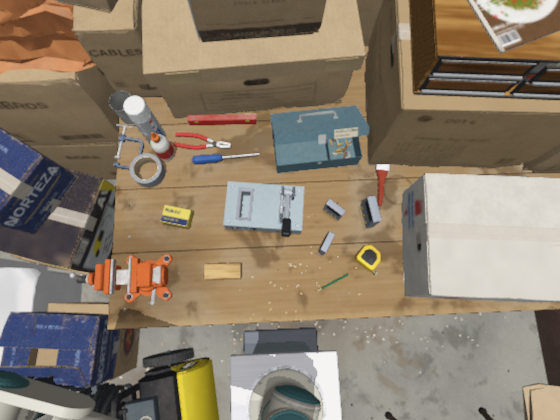

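The scene shows the tester with its lever near (285,230), and three packs at (239,297), (288,305) and (289,352). In the top view the packs are at (334,208), (327,242) and (372,210), and the last looks the largest. The slot is at (245,205). Next I'll measure from depth.

```bash
cat > h.py <<'E'
import numpy as np,cv2
def cloud(d):
    D=d["depth"]; v,u=np.mgrid[:D.shape[0],:D.shape[1]]
    K=d["mtx"]; c=np.stack([(u-K[0,2])/K[0,0]*D,(v-K[1,2])/K[1,1]*D,D],-1)
    P=(c-d["t"])@d["R"]; P[D==0]=np.nan; return P
E
python3 - <<'E'
from h import *
t=dict(np.load("top.npz")); s=dict(np.load("scene.npz"))
for nm,d in(("top",t),("scene",s)):
    P=cloud(d); z=P[...,2]
    ok=(P[...,0]>300)&(P[...,0]<700)&(P[...,1]<-40)&(P[...,1]>-420)&(z>45)&(z<130)
    n,l=cv2.connectedComponents(ok.astype(np.uint8))
    for i in range(1,n):
        q=P[l==i]
        if len(q)<30: continue
        zt=np.percentile(q[:,2],90); q=q[q[:,2]>zt-8]; r=cv2.minAreaRect(q[:,:2].astype(np.float32))
        print(nm,len(q),zt.round(1),np.round(r[0],1),np.round(r[1],1),round(r[2],1))
    ok=(abs(z-62)<6)&(P[...,0]>300)&(P[...,0]<750)&(P[...,1]>-80)&(P[...,1]<300)
    n,l,st,c=cv2.connectedComponentsWithStats(ok.astype(np.uint8)); i=1+st[1:,4].argmax()
    r=cv2.minAreaRect(P[l==i][:,:2].astype(np.float32)); print(nm,"tester",np.round(r[0],1),np.round(r[1],1),r[2],np.nanmedian(P[l==i][:,2]))
    b=P[(abs(z)<15)]; print("bench",np.median(b[:,2]))
a=cv2.resize(t["pixels"][170:270,210:400,::-1],None,fx=4.2,fy=4.2,interpolation=cv2.INTER_CUBIC); cv2.imwrite("pics/c1.png",a)
a=cv2.resize(s["pixels"][180:390,200:340,::-1],None,fx=2.8,fy=2.8,interpolation=cv2.INTER_CUBIC)
cv2.imwrite("pics/c2.png",a)
E
```

```text
top 209 123.4 [ 463.1 -389.8] [  9.7 325.9] 85.4
top 531 67.3 [580.8 -59.1] [ 46.9 142.4] 86.5
top 237 102.5 [ 558.9 -288.6] [80.  27.2] 8.1
top 140 80.7 [ 573.6 -178. ] [61.7 22.3] 49.6
top 150 80.2 [ 468.8 -146.2] [21.4 61.7] 60.2
top tester [596.2  70. ] [178.2 141.7] 83.68807983398438 62.21753453903189
bench 0.2672508874493072
scene 135 82.7 [619.7 -49.9] [33.5 18.5] 0.4
scene 263 79.9 [ 466.5 -146.5] [21.1 62.1] 59.0
scene 266 79.6 [ 571.8 -178.2] [62.8 20.8] 48.7
scene 579 101.8 [ 556.6 -289. ] [79.8 27.5] 7.1
scene tester [590.2  40.4] [243.9 140.3] 83.3039321899414 62.86294892884089
bench 1.1331557859676693
```

View pics/c1.png

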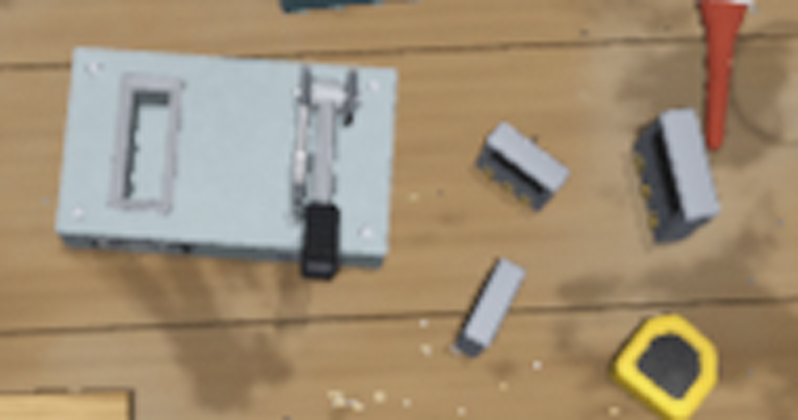

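View pics/c2.png

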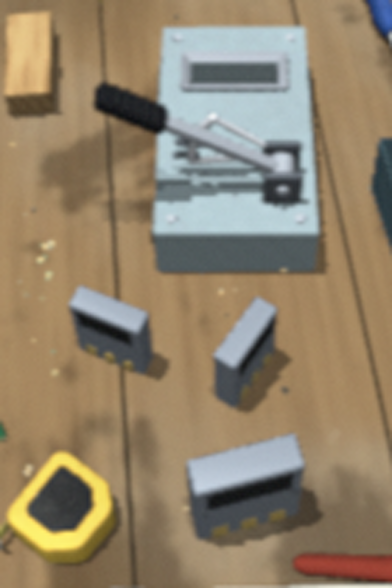

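Pack centre is about (558,-289) with yaw about +7.6°. Tester yaw is about -6.7°. Next I'll locate the collar and the lever.

Run:
```python
from h import *
yaw=np.radians(-6.6); c,s_=np.cos(yaw),np.sin(yaw); 
for nm in("top","scene"):
    d=dict(np.load(nm+".npz")); P=cloud(d); z=P[...,2]; C=np.array([590.2,40.4]) 
    L=np.stack([(P[...,0]-C[0])*c+(P[...,1]-C[1])*s_,-(P[...,0]-C[0])*s_+(P[...,1]-C[1])*c,z],-1)
    q=L[(abs(L[...,0])<65)&(L[...,1]>10)&(L[...,1]<110)&(z>65.5)&(z<75)]
    print(nm,"collar",len(q),np.percentile(q,[1,3,50,97,99],axis=0).round(1).tolist())
    q=L[(abs(L[...,0])<40)&(L[...,1]>10)&(L[...,1]<110)&(z<50)]; print(" slot inside",len(q),np.percentile(q,[3,97],axis=0).round(1).tolist())
    q=L[(abs(L[...,0])<90)&(abs(L[...,1])<130)&(abs(z-62)<4)]; print(" face",np.percentile(q,[.3,99.7],axis=0).round(1).tolist())
    g=L[(L[...,0]<-40)&(L[...,0]>-160)&(abs(L[...,1]+50)<50)&(z>120)&(z<210)]
    print(" grip",len(g),np.percentile(g,[3,50,97],axis=0).round(1).tolist())
    # colour-based pixel positions
```

```text
top collar 220 [[-56.8, 14.9, 65.5], [-52.6, 18.5, 65.6], [4.0, 63.3, 67.4], [54.9, 104.0, 71.4], [61.7, 107.8, 72.1]]
 slot inside 187 [[-27.7, 49.5, 10.5], [38.6, 73.4, 42.2]]
 face [[-68.0, -120.5, 58.1], [72.4, 118.1, 65.9]]
 grip 177 [[-108.8, -81.4, 146.0], [-82.4, -70.9, 180.1], [-42.4, -59.5, 193.0]]
scene collar 235 [[-60.1, 15.5, 65.5], [-53.2, 21.2, 65.6], [-4.3, 63.8, 68.0], [49.1, 97.5, 71.4], [50.8, 100.7, 72.4]]
 slot inside 145 [[-37.1, 71.9, 30.3], [38.4, 76.1, 49.4]]
 face [[-69.6, -121.4, 58.4], [69.6, 118.3, 65.9]]
 grip 342 [[-108.0, -83.3, 146.7], [-79.5, -76.4, 174.6], [-43.8, -61.9, 193.3]]
```

```bash
cat >> h.py <<'E'
def ray(d,uv,z):
    uv=np.atleast_2d(uv).astype(float); K=d["mtx"]
    v=np.c_[(uv-K[[0,1],[2,2]])/K[0,0],np.ones(len(uv))]@d["R"]; o=-d["R"].T@d["t"]
    return o+v*((z-o[2])/v[:,2])[:,None]
E
python3 - <<'E'
from h import *
t=dict(np.load("top.npz")); s=dict(np.load("scene.npz"))
A=ray(t,np.array([(125,72),(185,80),(170,215),(108,207)])/4.2+(210,170)-.4,69)
B=ray(s,np.array([(185,58),(285,50),(292,88),(180,92)])/2.8+(200,180)-.3,69)
print(A.round(1),A.mean(0),B.round(1),B.mean(0))
# tester top corners
A=ray(t,np.array([(75,48),(397,70),(387,257),(57,235)])/4.2+(210,170)-.4,62); print(A.mean(0),A.round(1))
B=ray(s,np.array([(163,28),(304,28),(320,233),(153,234)])/2.8+(200,180)-.3,62); print(B.mean(0),B.round(1))
for nm,d,r in(("top",t,(185,215,235,262)),("scene",s,(190,240,215,262))):
    im=d["pixels"][r[0]:r[1],r[2]:r[3]] if 0 else d["pixels"][180:270,215:310]
    im=cv2.resize(im[...,::-1],None,fx=6,fy=6,interpolation=cv2.INTER_CUBIC); cv2.imwrite(f"pics/e_{nm}.png",im)
E
```

```text
[[651.5 111.4  69. ]
 [643.4  67.4  69. ]
 [542.3  81.4  69. ]
 [550.2 126.1  69. ]] [596.83053005  96.57460782  69.        ] [[551.  118.   69. ]
 [647.5 116.5  69. ]
 [646.7  68.5  69. ]
 [542.4  76.4  69. ]] [596.88391521  94.85401774  69.        ]
[589.64924843  37.20804167  62.        ] [[673.9 148.8  62. ]
 [646.3 -90.   62. ]
 [505.9 -74.1  62. ]
 [532.5 164.1  62. ]]
[589.31305097  39.47995371  62.        ] [[533.4 166.4  62. ]
 [671.8 149.3  62. ]
 [646.3 -86.8  62. ]
 [505.8 -71.   62. ]]
```

View pics/e_top.png

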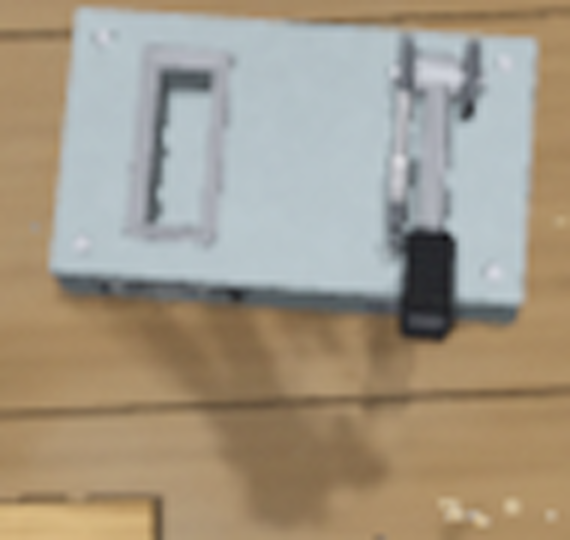

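View pics/e_scene.png

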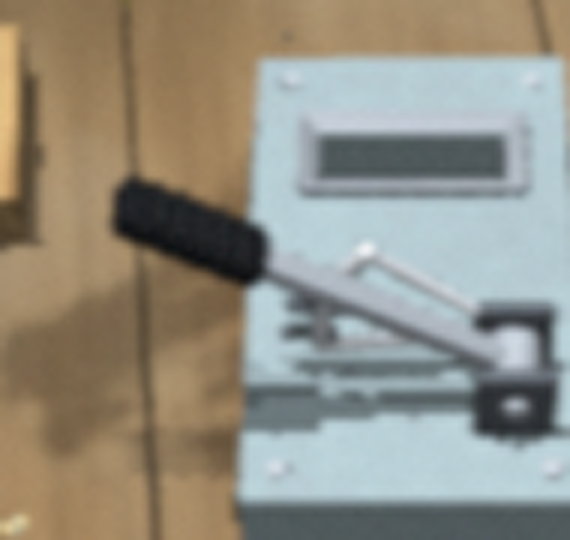

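The slot centre is about (596.7,95.7), with tester yaw -0.114. Before swinging I'll check obstacle heights along the swing arc, then grasp.

Run:
```python
from h import *
from station import arm
for nm in("top","scene"):
    P=cloud(dict(np.load(nm+".npz"))); r=np.hypot(P[...,0],P[...,1]); a=np.arctan2(P[...,1],P[...,0])
    m=(r>380)&(r<720)&(a>-.6)&(a<1.1); print(nm,[(k/10,np.nanmax(P[...,2][m&(abs(a-k/10)<.05)]).round()) for k in range(-6,11)])
d7=0.133; p=np.array([557.7,-289.])
o=[np.pi,0,d7]
arm.move_straight([131.7,507.9,370])
arm.goto([*p,300],o); arm.goto([*p,170],o)
d=arm.get_image("scene"); cv2.imwrite("pics/ap.png",cv2.resize(d["pixels"][240:400,200:380,::-1],None,fx=3,fy=3))
print(arm.get_obs()["eef_pos"],arm.get_obs()["clock"],arm.get_obs()["joint_positions"])
```

```text
top [(-0.6, np.float64(219.0)), (-0.5, np.float64(106.0)), (-0.4, np.float64(106.0)), (-0.3, np.float64(85.0)), (-0.2, np.float64(72.0)), (-0.1, np.float64(193.0)), (0.0, np.float64(197.0)), (0.1, np.float64(73.0)), (0.2, np.float64(76.0)), (0.3, np.float64(69.0)), (0.4, np.float64(50.0)), (0.5, np.float64(51.0)), (0.6, np.float64(49.0)), (0.7, np.float64(132.0)), (0.8, np.float64(132.0)), (0.9, np.float64(133.0)), (1.0, np.float64(132.0))]
scene [(-0.6, np.float64(218.0)), (-0.5, np.float64(105.0)), (-0.4, np.float64(103.0)), (-0.3, np.float64(84.0)), (-0.2, np.float64(6.0)), (-0.1, np.float64(195.0)), (0.0, np.float64(195.0)), (0.1, np.float64(73.0)), (0.2, np.float64(73.0)), (0.3, np.float64(67.0)), (0.4, np.float64(51.0)), (0.5, np.float64(51.0)), (0.6, np.float64(50.0)), (0.7, np.float64(130.0)), (0.8, np.float64(132.0)), (0.9, np.float64(132.0)), (1.0, np.float64(132.0))]
[ 558.91342152 -289.46273021  173.30570742] 4.9333 [-5.36530463e-01  3.69817782e-01  1.16791598e+00  1.09761649e-05
  1.59895087e+00  9.00922341e-01]
```

View pics/ap.png

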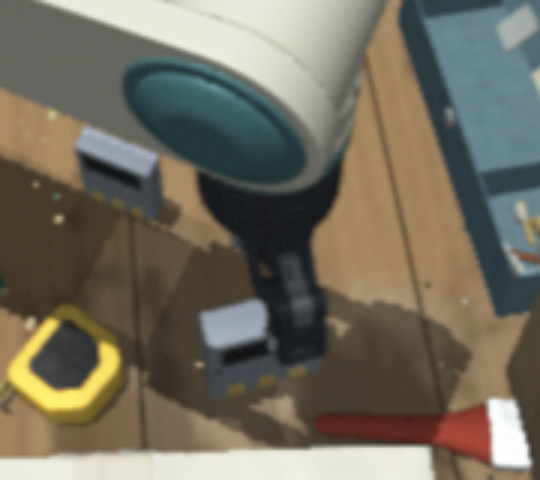

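The gripper is above the pack at crop (265,340), and the fingers straddle it as planned. Lower and grasp.

Run:
```python
from h import *
from station import arm
p=[557.7,-289.]
print(arm.move_straight([*p,72],vel=80,f_stop=12)); o=arm.get_obs(); print(o["eef_pos"],o["wrist_force"])
arm.gripper_close(); o=arm.get_obs(); print(o["finger_gap"],o["grasp_force"],o["eef_pos"],o["orientation"])
arm.move_straight([*p,300],vel=150); arm.pause(.3); o=arm.get_obs(); print(o["finger_gap"],o["grasp_force"],o["eef_pos"],o["wrist_force"],o["clock"])
d=arm.get_image("scene"); np.savez("s2.npz",**d); cv2.imwrite("pics/held.png",cv2.resize(d["pixels"][150:400,180:400,::-1],None,fx=2.4,fy=2.4))
```

```text
False
[ 558.05724811 -289.20258236   72.80663778] [-0.83122074  0.96093628 -0.37558798]
24.987819151372808 60.41861414909363 [ 557.85282696 -289.07674425   72.23382357] [ 3.14127945e+00 -4.45489719e-04  1.33026214e-01]
25.696702253416653 59.93921756744385 [ 557.67939819 -288.95538109  299.71739658] [ 0.69863049  0.43813417 -4.21457236] 8.85
```

View pics/held.png

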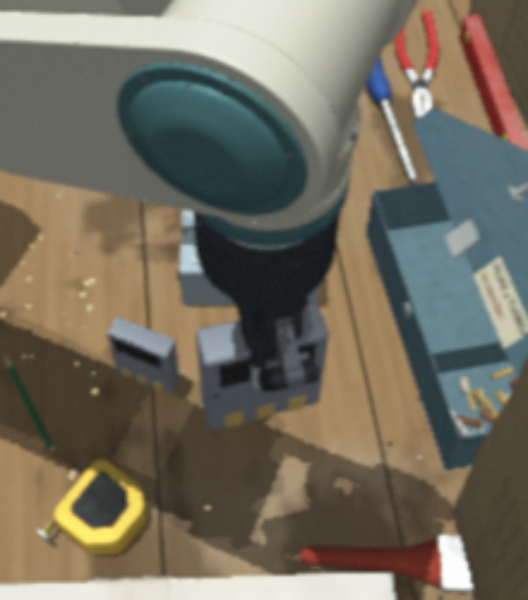

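The pack is held straight in the jaws at crop (262,375). Next I'll carry it to the slot and lower it under force guard.

Run:
```python
from h import *
from station import arm
c=[596.7,95.7]; o=[np.pi,0,-0.114]
arm.goto([*c,300],o); arm.move_straight([*c,155],vel=150); arm.pause(.3)
for z in (125,105,87):
    r=arm.move_straight([*c,z],vel=40,f_stop=15); s=arm.get_obs(); print(z,r,s["eef_pos"].round(2),s["wrist_force"].round(2),s["wrist_torque"].round(2),s["finger_gap"].round(2),s["clock"])
    if r: break
```

```text
Traceback (most recent call last):
AttributeError: 'float' object has no attribute 'round'
```

Run:
```python
from h import *
from station import arm
c=[596.7,95.7]
for z in (125,105,87):
    r=arm.move_straight([*c,z],vel=40,f_stop=15); s=arm.get_obs(); print(z,r,s["eef_pos"].round(2),s["wrist_force"].round(2),s["wrist_torque"].round(2),s["finger_gap"],s["clock"])
    if r: break
```

```text
125 True [597.34  97.39 132.41] [ 1.1   2.48 -3.77] [ 0.54 -0.27 -0.04] 25.385173424779893 12.5083
```

The flare pushed the pack toward +y by about 1.7 mm, so I'll correct that way and continue.

Run:
```python
from h import *
from station import arm
def rep(t,r):
    s=arm.get_obs(); print(t,r,s["eef_pos"].round(2),s["wrist_force"].round(2),s["wrist_torque"].round(2),round(s["finger_gap"],2),s["clock"])
c=[597.2,98.0]
rep("now",0)
arm.move_straight([*c,133],vel=40); arm.pause(.2); rep("shift",0)
for z in (125,115,105,95,87):
    r=arm.move_straight([*c,z],vel=40,f_stop=18); rep(z,r)
    if r: break
```

```text
now 0 [597.34  97.39 132.41] [ 1.1   2.48 -3.77] [ 0.54 -0.27 -0.04] 25.39 12.5083
shift 0 [597.07  97.88 132.77] [-0.66 -0.11 -3.87] [-0.04 -0.05  0.  ] 24.82 12.9583
125 False [596.88  97.94 124.32] [-0.26 -0.37 -3.52] [-0.    0.01 -0.03] 25.43 13.3083
115 False [596.97  98.01 114.53] [-0.12  0.03 -3.36] [-0.02  0.01  0.01] 25.52 13.7083
105 False [596.97  97.96 104.5 ] [ 0.47 -0.21 -4.01] [-0.04 -0.05 -0.01] 25.28 14.1083
95 False [596.97  98.    94.55] [-0.57 -0.19 -4.43] [-0.03 -0.01  0.02] 25.43 14.5083
87 False [597.53  98.05  87.27] [ 2.24  0.41 -2.45] [ 0.01 -0.2   0.06] 25.61 14.8583
```

Run:
```python
from h import *
from station import arm
def rep(t,r):
    s=arm.get_obs(); print(t,r,s["eef_pos"].round(2),s["wrist_force"].round(2),round(s["finger_gap"],2),s["clock"])
c=[597.1,98.0]
r=arm.move_straight([*c,78],vel=20,f_stop=15); rep("press",r)
arm.pause(.2); rep("",0)
p=arm.get_obs()["eef_pos"]
arm.gripper_open(); rep("open",0)
arm.move_straight([*p[:2],230],vel=150); rep("up",0)
arm.goto([480,-200,330],[np.pi,0,-0.114]); arm.gripper_close(); rep("side",0)
for n in("scene","top"):
    d=arm.get_image(n); np.savez(n+"3.npz",**d)
    P=cloud(d); z=P[...,2]; m=(abs(P[...,0]-597)<50)&(abs(P[...,1]-98)<40)&(z>90)&(z<140); q=P[m]; print(n,len(q),np.median(q,0).round(1),np.percentile(q,[5,95],axis=0).round(1).tolist())
a=np.load("scene3.npz")["pixels"][170:290,210:340,::-1]; b=np.load("top3.npz")["pixels"][170:290,210:340,::-1]
cv2.imwrite("pics/in.png",cv2.resize(np.hstack([a,b]),None,fx=3,fy=3,interpolation=cv2.INTER_CUBIC))
```

```text
press True [597.57  98.09  87.24] [-0.78 -0.28  4.06] 25.61 15.0917
 0 [597.55  98.1   87.19] [-0.67  0.37  6.77] 25.38 15.2917
open 0 [596.98  98.07  85.85] [-1.01  0.89  0.33] 85.6 15.9083
up 0 [597.14  98.06 228.64] [ 0.44 -0.65 -0.18] 85.46 17.0167
side 0 [ 479.98 -200.03  330.02] [ 0.41 -0.32  0.39] -0.12 19.05
scene 434 [596.4  89.2 113.8] [[561.8, 82.1, 92.5], [631.9, 108.7, 117.2]]
top 263 [595.4  97.6 114.4] [[559.9, 83.9, 100.0], [632.8, 110.4, 118.5]]
```

View pics/in.png

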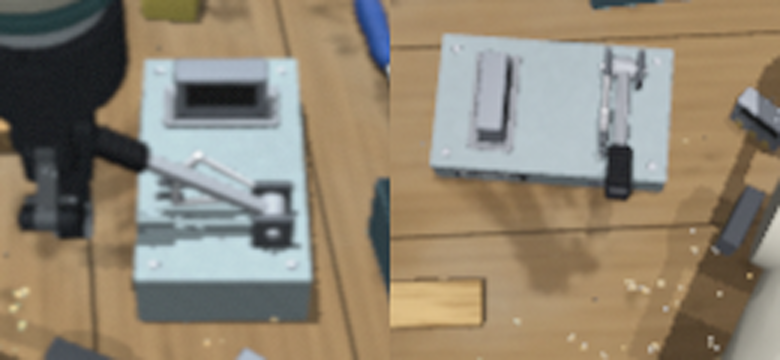

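The pack is home: its top is at about z 114–115, and it sits upright in the collar at left-crop (222,75). The arm is clear. Next I'll measure the lever plane.

```bash
cat >> h.py <<'E'
YAW=-0.114; C0=np.array([597.2,98.0]); RT=np.array([[np.cos(YAW),-np.sin(YAW)],[np.sin(YAW),np.cos(YAW)]])
def loc(P): # tester axes, origin under slot centre
    return np.concatenate([(P[...,:2]-C0)@RT,P[...,2:]],-1)
def wor(x,y): return C0+RT@np.array([x,y])
E
python3 - <<'E'
from h import *
for f in("top3","top","scene"):
    d=dict(np.load(f+".npz")); L=loc(cloud(d)); z=L[...,2]
    g=L[(d["pixels"].max(-1)<70)&(z>130)&(z<205)&(abs(L[...,1]+128)<40)&(L[...,0]<-40)]
    r=40-g[:,0]; ph=np.arctan2(g[:,2]-85,r); 
    print(f,len(g),np.percentile(g,[3,50,97],axis=0).round(1).tolist(),np.median(ph))
    bar=L[(abs(L[...,1]+128)<30)&(L[...,0]>-40)&(L[...,0]<30)&(z>100)&(z<150)]; print(" bar",len(bar),np.percentile(bar,[10,50,90],axis=0).round(1).tolist())
E
```

```text
top3 121 [[-109.2, -139.4, 163.5], [-86.3, -129.9, 183.1], [-59.7, -120.4, 192.9]] 0.6581915707635304
 bar 132 [[-34.5, -133.3, 104.0], [-9.8, -125.3, 122.8], [23.4, -111.2, 141.3]]
top 141 [[-546.6, -142.7, 133.8], [-90.6, -129.4, 181.7], [-59.7, -107.8, 197.6]] 0.6575338808768558
 bar 129 [[-34.1, -133.2, 105.7], [-9.9, -125.4, 122.6], [22.1, -111.3, 140.8]]
scene 346 [[-490.3, -166.3, 160.2], [-93.6, -138.2, 182.1], [-61.6, -123.2, 201.7]] 0.6333872793254453
 bar 273 [[-33.1, -135.0, 102.8], [-7.8, -128.8, 122.0], [20.8, -113.3, 139.6]]
```

```bash
cat >> h.py <<'E'
def tip(phi,dz=0):
    r=120+20*(1-phi/.6); return [*wor(40-r,-130),85+(r+11*np.sign(phi))*np.tan(phi)+8/np.cos(phi)+8+dz]
E
python3 - <<'E'
from h import *
from station import arm
def rep(t):
    s=arm.get_obs(); print(t,s["eef_pos"].round(2),s["wrist_force"].round(2),round(s["clock"],2))
p=tip(.6); o=[np.pi,0,YAW]
print(p,tip(0))
arm.goto([*p[:2],290],o); arm.move_straight([*p[:2],p[2]+10],vel=120); arm.pause(.3); rep("above")
for a in (.6,.5,.45,.4,.35,.3,.25,.2,.15,.1,.06,.03):
    arm.move_straight(tip(a),vel=40); rep(a)
    if np.linalg.norm(arm.get_obs()["wrist_force"])>25: print("STOP");break
arm.pause(.5); rep("end")
for n in("scene","top"):
    d=arm.get_image(n); np.savez(n+"4.npz",**d)
b=np.load("scene4.npz")["pixels"][170:290,210:340,::-1]; cv2.imwrite("pics/lev.png",cv2.resize(b,None,fx=5,fy=5,interpolation=cv2.INTER_CUBIC)[:600])
E
```

```text
[np.float64(502.93135652490446), np.float64(-22.055915545071358), np.float64(192.31494840886023)] [np.float64(483.0611758391817), np.float64(-19.780850817039834), np.float64(101.0)]
above [503.1  -22.05 202.78] [-0.49 -0.22  0.44] 21.1
0.6 [502.73 -22.02 191.86] [-0.21  0.18 -0.97] 21.5
0.5 [500.29 -21.74 176.96] [ 0.03 -0.21  8.1 ] 22.07
0.45 [498.19 -21.52 168.02] [-0.49 -0.07  3.87] 22.43
0.4 [496.56 -21.31 160.47] [-2.05 -0.1   6.34] 22.77
0.35 [495.09 -21.16 153.63] [-2.51  0.25  9.2 ] 23.12
0.3 [493.36 -20.97 146.09] [-1.78  0.24  8.98] 23.46
0.25 [491.5  -20.76 138.09] [-0.41  0.61  5.1 ] 23.79
0.2 [490.01 -20.57 131.14] [-1.85  0.36  6.81] 24.12
0.15 [488.55 -20.4  124.47] [-2.65  0.6  10.66] 24.46
0.1 [487.04 -20.23 117.05] [-0.94  0.39  9.29] 24.79
0.06 [485.99 -20.09 110.95] [ 2.23 -0.22  6.01] 25.09
0.03 [485.13 -20.02 106.53] [ 2.68 -0.33  5.78] 25.36
end [485.15 -20.01 106.67] [ 3.11 -0.5   5.7 ] 25.86
```

View pics/lev.png

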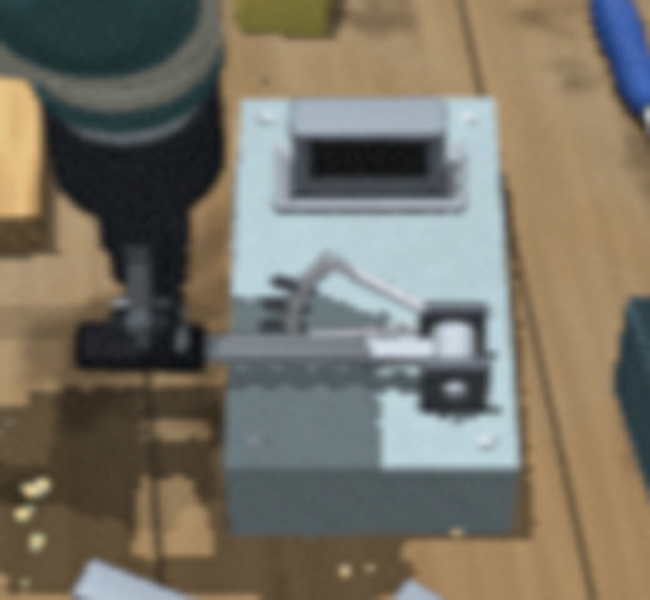

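The third click has not been reached yet. The force troughs at 0.45, 0.25 and about 0.05 put the clicks at 0.4, 0.2 and 0 on my scale. I'll continue to level and check force and lever height.

```bash
cat > chk.py <<'E'
from h import *
def ang(f):
    for n in("scene","top"):
        d=dict(np.load(n+f)); L=loc(cloud(d)); z=L[...,2]; r=40-L[...,0]
        b=(abs(L[...,1]+130)<5)&(r>30)&(r<105)&(z>70)&(z<160)
        g=(abs(L[...,1]+130)<9)&(r>158)&(r<178)&(z>70)&(z<130)
        fit=np.polyfit(r[b],z[b],1) if b.sum()>10 else None
        print(n,"bar fit slope/z0",b.sum(),fit,"grip end",g.sum(),np.median(z[g]) if g.any() else None,np.median(r[g]) if g.any() else None)
E
python3 - <<'E'
from chk import *
from station import arm
def rep(t):
    s=arm.get_obs(); print(t,s["eef_pos"].round(2),s["wrist_force"].round(2),round(s["clock"],2))
ang("4.npz")
for a in (.02,.01,0):
    arm.move_straight(tip(a),vel=20); arm.pause(.2); rep(a)
for n in("scene","top"): np.savez(n+"5.npz",**arm.get_image(n))
ang("5.npz"); ang(".npz")
E
```

```text
scene bar fit slope/z0 144 [3.33366504e-02 8.94470312e+01] grip end 51 100.84372556123016 169.0694238162372
top bar fit slope/z0 0 None grip end 43 99.65605431507313 167.1052473449742
0.02 [484.98 -20.01 105.32] [ 3.39 -0.41  6.38] 26.41
0.01 [484.84 -19.98 104.02] [ 3.5  -0.6   6.86] 26.86
0 [484.7  -19.98 102.69] [ 3.96 -0.98  7.67] 27.31
scene bar fit slope/z0 133 [1.09042104e-02 9.00101937e+01] grip end 48 96.40018776217602 169.80177339586487
top bar fit slope/z0 0 None grip end 42 95.41713334316651 168.6607850973873
scene bar fit slope/z0 155 [ 0.68685796 89.19331481] grip end 0 None None
top bar fit slope/z0 63 [ 0.69867212 91.61787165] grip end 0 None None
```

Run:
```python
from chk import *
from station import arm
def rep(t):
    s=arm.get_obs(); print(t,s["eef_pos"].round(2),s["wrist_force"].round(2),round(s["clock"],2))
p=tip(0,-2.0); arm.move_straight(p,vel=20); arm.pause(.6); rep("")
for n in("scene","top"): np.savez(n+"6.npz",**arm.get_image(n))
ang("6.npz")
```

```text
[484.63 -19.96 100.82] [ 3.48 -0.75  8.35] 28.26
scene bar fit slope/z0 160 [8.28592758e-03 8.81717289e+01] grip end 52 93.28389211556674 169.25402351466516
top bar fit slope/z0 0 None grip end 45 92.72792858906175 168.43583133738946
```

The lever is level: the grip top is at about 93 mm, with about 9 N on it. Handing in.

```bash
python3 -c "
from station import arm
print(arm.finish_job())"
```

```text
the job is handed in; nothing more can be done
None
```

The job is handed in: the largest pack is fully home in the slot and released, and the arm is holding the load lever level at its third click (grip top about 93 mm, about 9 N), with about 28 s of the 67 s used.

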